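Zero the spice mill and set it two turns open

TASK

Set the countertop spice mill for a coarse grind: take the revolving handle on its hand wheel and wind the wheel clockwise (seen from above) until it comes up against its stop, then back it off anticlockwise exactly two full turns from the stop. Leave the cup, bowl, jar and spoon that stand around the mill where they are, and finish with the wheel still and the handle held pinched between the fingers: do not let go.

Things in the scene. Friction and masses are not known exactly. Their poses are not given: they have to be found in the camera images.
- wheel_hub (a point): centre of the flat top of the hub of the aluminium hand wheel, which lies level on top of the mill and turns about the vertical line through this point. It is 116 mm across with three flat spokes; hub and rim tops lie 155 mm above the work surface, and apart from the handle nothing within 100 mm of the hub stands higher
- handle: the revolving handle itself; origin at the centre of its foot, 30 mm under handle_mid
- handle_mid (a point): point on the handle axis at the height to grip, 186 mm above the work surface, 30 mm above the handle foot. The handle is an upright black round grip, 22 mm across, 50 mm long (156 to 206 mm above the work surface), 42 mm from the wheel axis. It revolves freely about its own upright axis, so the hand can carry it round a circle without turning
- wheel (a joint): angle of the hand wheel, rad: 0 at the closed stop, growing anticlockwise seen from above (opening), to 18.85; one turn is 6.283, two turns 12.566. The handle's bearing round the hub grows with it one to one. The wheel stays where it is left; about 3 N of tangential push on the handle turns it slowly, a little more faster
- mill: the housing: a white box 150 x 310 mm, 115 mm high, fixed to the worktop; origin on the work surface under its middle, y along its length towards the hopper, -x the spout side. In this frame the hub is at (0, -60 mm) and the steel hopper at (0, +100 mm), 104 mm across, its top 179 mm above the work surface
- cup: white cup, 76 mm across, 65 mm high, loose, on the worktop before the spout; origin under its centre. Leave alone
- spice_jar: amber glass jar, 48 mm across, 85 mm high, loose, behind the mill; origin under its centre. Leave alone
- scoop: steel spoon 170 mm long lying beside the mill, loose; its own x along its length. Leave alone
- bowl: small terracotta bowl, 90 mm across, 40 mm high, loose, before the hopper end of the mill; origin under its centre. Leave alone

How it is judged:
By the outcome, as a careful person would: the job done as asked, in the order asked, and still so for the second after the job is handed in, while the arm keeps its last pose, push and grip.
It also fails if it takes over 64 s, if anything falls off the work surface, if the arm or the gripper's body presses on something with over 40 N, if the wrist force passes 120 N, or if a joint passes its speed limit or range.

ROBOT

A 6-joint arm with a two-finger parallel gripper is mounted at the origin on the work surface. World frame = base frame: x ahead of the robot, y to its left, z up, the work surface at z = 0. Lengths are in m, angles in degrees, forces in N, time in s.
With the tool pointing down it reaches from about 0.4 to 0.825 m from the base axis. Payload 7 kg.
Tool frame: the origin (TCP) lies at the very end of the fingers, on their centre line; the grasp point (between the pads) lies 19 mm behind it; z points along the fingers, y is the line along which they close (so a half turn about z gives the same grasp; the last joint's range is limited). The gripper opens to 88 mm and grips with 3 to 60 N. Pads are 19 mm wide; open, the fingers measure 130 mm over their backs; the gripper's body (78 mm by 193 mm) begins 47 mm behind the grasp point.
Start: joints at [92.367, 20.546, 0.682, 0, -70.136, -16.507], TCP at [0.165, 0.655, 0.188] pointing down, gripper open.
Joint ranges: [-176.03, 176.03], [-82.01, 121.73], [-58.28, 71.71], [-173.87, 95.51], [-174.79, -0.11], [-173.66, 173.66]. Speed limits (degrees/s): [136.94, 136.94, 172.46, 180, 180, 180].

INTERFACE

Orientations are given as [roll, pitch, yaw] about the fixed x, y, z axes, in that order (R = Rz(yaw) Ry(pitch) Rx(roll)).
In Python, from plant import get_state, capture, close_job, regions_of gives the robot as it stands.
- The arm moves only by the tool jog_arm, never from a script. Its argument "moves" is a list of rows, each a list of 3 entries, a list of its own where there are three numbers: the shift along the tool's x, y, z in cm, then the turn about the tool's z in degrees, then the finger opening in cm, from 0 to 8.76. A call has 1 to 12 rows; each row shifts and turns the commanded pose from where the row before left it, along the tool's axes as they then stand; what a row does not reach is not made up. A row lasts 1/8 s, in which the tool goes at most 62.5 mm and 10.7 degrees, less where a joint would pass 70% of its speed; a pose out of reach is approached as far as the arm can. A call is refused whole if a number of a shift passes 6.25 or a number of a turn 10.7, either way. A call with a gripper value outside its range is refused whole. The fingers move at their own pace and stop on an object; "newtons" is the grip in N (left out, the last holds). Time passes only in rows, so rows that do not move let the fingers close. It gives the time, the measured TCP pose, the force, the opening and the grip force at its end, in the units of the state.
- get_state(): the state, without advancing time (a new reading comes with each control period).
- capture(name): name is "scene" or "top" or "wrist"; returns a dict with "pixels" (420x560x3 uint8, blue, green, red), "mtx" (3x3 intrinsics, pixels), "k1" (the pictures are not rectified: a ray, as slopes to the right and down, at radius r is drawn at 1 + k1 r^2 times it, then the intrinsics apply), "world_from_camera" (4x4, takes a point from camera to world coordinates); the wrist camera has in their place "hand_eye" (4x4, takes a point from camera to tool coordinates, whose origin is the TCP and whose axes are the flange's). Camera axes: x right, y down, z forward; pixel columns grow to the right and rows downward; lengths in m; the calibration is good to about 2 mm. A picture is of the moment at which its call begins: read the wrist's pose just before it. There is no depth.
- close_job(): hands the job in; it is judged then, once.
Trained networks look in a picture, given as the dict that the camera call returned (one of the last four; its "shot" number tells which), for a name from the list of things; names that differ only in an ending like _2 or _b are one class to them, and where a whole thing is asked for, a point or a joint stands for the part that bears it (a point fixed in the world has none). Each returns a list of dicts, best first, with "confidence" (0 to 1); they miss things now and then, are a little off and sometimes report something else, mostly with a low value. They report only what shows in the picture. A call takes as long as a camera call.
- regions_of(picture, thing): "pixels" (420x560 bool, what is visible of it) and "pixel" ([column, row] in pixels, amid what is visible of it).
The state is a dict: "time_s": time; "joints": joint angles; "qd": joint speeds; "joint_torque": joint torques, N m; "tcp_pos": TCP position; "eef_rot": TCP orientation; "contact_force": force on the tool from outside, world axes, zero at the start; "moment": the same for the moment, N m; "gripper_width": finger opening in m; "gripper_force": force on a finger pad.
Only numpy, scipy, OpenCV 4.12 (cv2) and the standard library are available. Lean on these libraries where they do the work, as an engineer would, in place of code of your own. Each camera call takes 0.05 s, during which the arm holds its last target. There are 200 camera calls.

## Working session

There is one attempt and no reset: what is moved stays moved. The work goes in short steps, Python scripts to look and compute and a tool call to move; the robot and the scene stay as the last step left them, time stands still between calls to the robot, and variables do not carry over. Pictures are saved under pics/ and viewed, at most 10 in all, crops included, and the job is handed in when it is done.

Besides the shell and the picture viewer there is one more tool, called after ">>>" in YAML: its name, and indented under it one key for each argument. jog_arm: Moves the arm, as the interface text tells. Its arguments: {"type":"object","properties":{"moves":{"type":"array"},"newtons":{"type":"number"}},"required":["moves"]}

```bash
ls; mkdir -p pics
cat > h.py <<'E'
import numpy as np,cv2
from plant import *
from scipy.spatial.transform import Rotation as R
def ray(p,px,T=None):
    K=np.array(p["mtx"]);k=p["k1"]
    d=np.array([(px[0]-K[0,2])/K[0,0],(px[1]-K[1,2])/K[1,1]]);u=d.copy()
    for _ in range(20): u=d/(1+k*(u@u))
    T=np.array(p["world_from_camera"]) if T is None else T
    return T[:3,3],T[:3,:3]@np.array([u[0],u[1],1])
def at(p,px,z,T=None):
    o,d=ray(p,px,T); return o+d*(z-o[2])/d[2]
def wristT(p,s):
    T=np.eye(4);T[:3,:3]=R.from_euler('xyz',s["eef_rot"],degrees=True).as_matrix();T[:3,3]=s["tcp_pos"];return T@np.array(p["hand_eye"])
E
python3 - <<'E'
from h import *
s=get_state();print(s)
for n in("top","scene"):
    p=capture(n);cv2.imwrite(f"pics/{n}.png",p["pixels"])
    print(n,np.round(p["world_from_camera"],2).tolist())
    for t,z in(("wheel_hub",.155),("handle_mid",.181),("wheel",.155),("cup",.03),("spice_jar",.04),("bowl",.02),("mill",.115)):
        for r in regions_of(p,t)[:2]:print(t,round(r["confidence"],2),r["pixel"],r["pixels"].sum(),at(p,r["pixel"],z).round(3))
E
```

```text
pics
{'time_s': 0.0, 'joints': array([ 9.23645837e+01,  2.05895689e+01,  6.32717126e-01, -1.90121217e-02,
       -7.01352826e+01, -1.65062971e+01]), 'qd': array([ 0.10301693, -0.14860771,  0.04327095,  0.05545884,  0.15832196,
        0.0196903 ]), 'joint_torque': array([ 1.60283129e-03, -5.82723749e+01,  2.93043405e+01,  6.99700847e+00,
        7.07450919e-03, -1.53832971e-04]), 'tcp_pos': array([0.1648279 , 0.653992  , 0.18713926]), 'eef_rot': array([ 1.79906584e+02, -9.04358849e-03, -1.41481807e+01]), 'contact_force': array([ 0.07876672,  1.02030424, -0.02772909]), 'moment': array([ 0.00929291, -0.04398776, -0.04977149]), 'gripper_force': 0.0, 'gripper_width': 0.08770986026702116}
top [[-0.22, -0.95, 0.21, 0.43], [-0.97, 0.22, -0.05, 0.04], [0.0, -0.21, -0.98, 0.83], [0.0, 0.0, 0.0, 1.0]]
wheel_hub 0.58 [219.6, 230.2] 1926 [0.562 0.107 0.155]
handle_mid 0.72 [240.4, 216.8] 162 [0.571 0.066 0.181]
wheel 0.89 [221.5, 233.1] 2266 [0.556 0.105 0.155]
cup 0.62 [228.1, 315.6] 1219 [0.415 0.136 0.03 ]
spice_jar 0.57 [225.2, 173.5] 595 [0.7   0.084 0.04 ]
bowl 0.59 [153.8, 331.2] 1717 [0.418 0.286 0.02 ]
mill 0.73 [190.0, 245.0] 14730 [0.555 0.169 0.115]
mill 0.33 [219.7, 230.3] 1794 [0.569 0.111 0.115]
scene [[-0.27, 0.82, -0.5, 1.03], [0.96, 0.23, -0.14, 0.14], [0.0, -0.52, -0.85, 0.9], [0.0, 0.0, 0.0, 1.0]]
wheel_hub 0.94 [321.0, 204.9] 1110 [0.564 0.104 0.155]
wheel_hub 0.44 [303.1, 196.7] 153 [0.554 0.062 0.155]
handle_mid 0.5 [304.3, 197.6] 158 [0.572 0.067 0.181]
wheel 0.93 [321.0, 206.4] 1146 [0.568 0.105 0.155]
wheel 0.65 [296.6, 271.5] 545 [0.729 0.092 0.155]
cup 0.97 [343.3, 177.8] 472 [0.386 0.137 0.03 ]
spice_jar 0.86 [293.9, 273.1] 541 [0.688 0.08  0.04 ]
bowl 0.76 [396.0, 195.6] 516 [0.397 0.282 0.02 ]
mill 0.96 [346.4, 231.8] 10622 [0.592 0.172 0.115]
mill 0.42 [292.1, 276.9] 533 [0.727 0.083 0.115]
```

View pics/top.png

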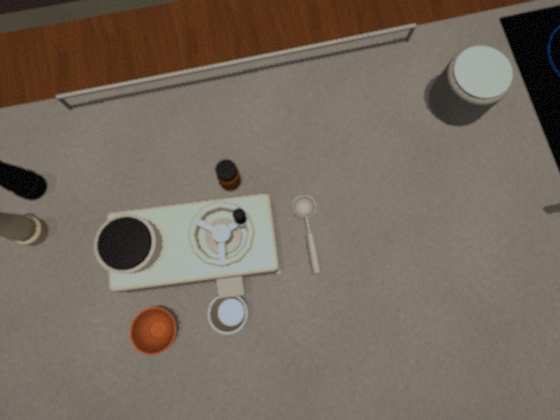

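Run:
```python
import cv2
i=cv2.imread("pics/top.png")[170:300,130:300];cv2.imwrite("pics/topc.png",cv2.resize(i,None,fx=4.5,fy=4.5,interpolation=2))
```

```text
(no output)
```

View pics/topc.png

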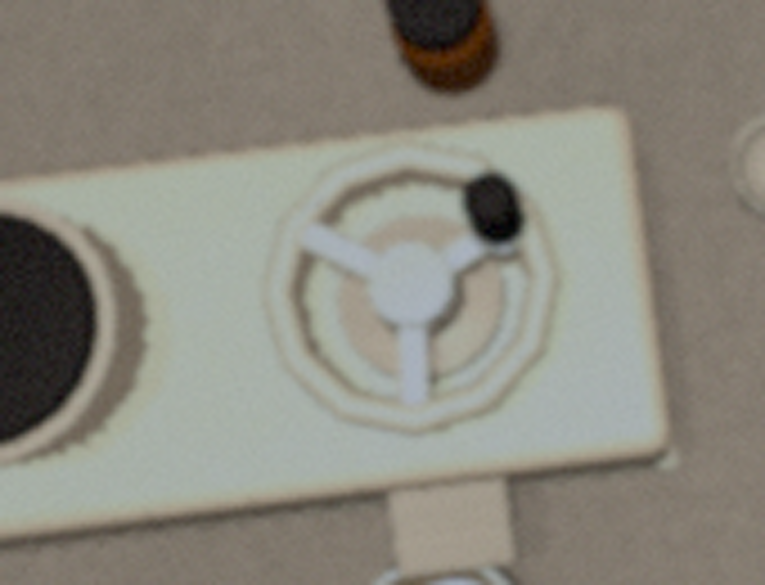

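The top view shows the wheel centred at (221,233), its handle at (240,216), the hopper at (127,243), the cup below at (229,313) and the jar above at (228,175). Hub ≈ (0.556, 0.105) and handle ≈ (0.571, 0.066). They are 42 mm apart, which matches the given radius. Next I'll move above the handle.

>>> jog_arm:
  moves:
    - [[0,0,-4],0,8.76]
    - [[0,0,-5],0,8.76]
    - [[2.98,2.62,0],0,8.76]
    - [[2.98,2.62,0],0,8.76]
    - [[2.98,2.62,0],0,8.76]
    - [[2.98,2.62,0],0,8.76]
    - [[2.98,2.62,0],0,8.76]
    - [[2.98,2.62,0],0,8.76]
    - [[2.98,2.62,0],0,8.76]
    - [[2.98,2.62,0],0,8.76]
    - [[2.98,2.62,0],0,8.76]
    - [[2.98,2.62,0],0,8.76]

```text
time_s: 2.3
tcp_pos: [0.3905, 0.3265, 0.2784]
eef_rot: [-180.0, -0.0, -14.1]
contact_force: [0.6, 0.5, 0.1]
gripper_width: 0.0877
gripper_force: 0.0
```

>>> jog_arm:
  moves:
    - [[2.98,2.62,0],0,8.76]
    - [[2.98,2.62,0],0,8.76]
    - [[2.98,2.62,0],0,8.76]
    - [[2.98,2.62,0],0,8.76]
    - [[2.98,2.62,0],0,8.76]
    - [[2.98,2.62,0],0,8.76]
    - [[2.98,2.62,0],0,8.76]
    - [[2.98,2.62,0],0,8.76]
    - [[0,0,0],0,8.76]
    - [[0,0,0],0,8.76]

```text
time_s: 3.55
tcp_pos: [0.5697, 0.0661, 0.278]
eef_rot: [-180.0, 0.0, -14.2]
contact_force: [0.6, 0.3, 0.7]
gripper_width: 0.0873
gripper_force: 0.0
```

Run:
```python
from h import *
s=get_state();print(s["tcp_pos"],s["eef_rot"],s["joints"].round(1),s["contact_force"])
p=capture("wrist");T=wristT(p,s);cv2.imwrite("pics/w1.png",p["pixels"]);print(T.round(3).tolist())
for t,z in(("wheel_hub",.155),("handle_mid",.186),("wheel",.155)):
    for r in regions_of(p,t)[:2]:print(t,round(r["confidence"],2),r["pixel"],r["pixels"].sum(),at(p,r["pixel"],z,T).round(4))
```

```text
[0.56966678 0.06611467 0.27797006] [-1.79998083e+02  1.40001882e-02 -1.41822439e+01] [ 26.2   8.4  -4.   -0.  -77.6  49.7] [0.56410683 0.34906706 0.67822569]
[[-0.244, -0.939, -0.24, 0.634], [-0.97, 0.237, 0.061, 0.049], [-0.0, 0.248, -0.969, 0.476], [0.0, 0.0, 0.0, 1.0]]
handle_mid 0.82 [271.1, 205.7] 622 [0.5706 0.0696 0.186 ]
wheel 0.63 [240.1, 213.4] 5762 [0.5637 0.1038 0.155 ]
wheel 0.53 [253.1, 308.4] 1156 [0.4583 0.1189 0.155 ]
```

View pics/w1.png

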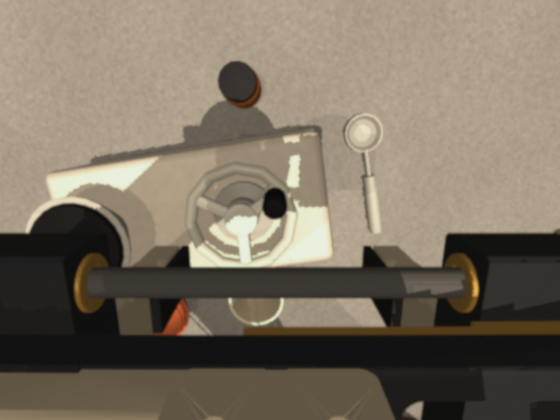

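The wrist view shows the wheel around (241,215), the handle at (275,203), the jar at (239,82) and the spoon at (368,170). I'll refine the handle and hub positions.

Run:
```python
from h import *
s=get_state()
p=capture("wrist");T=wristT(p,s)
r=regions_of(p,"handle")[:1]
for q in r:
    ys,xs=np.nonzero(q["pixels"]);print(q["confidence"],xs.min(),xs.max(),ys.min(),ys.max(),xs.mean(),ys.mean())
g=cv2.cvtColor(p["pixels"],cv2.COLOR_BGR2GRAY)
m=np.zeros_like(g);m[180:230,255:295]=(g[180:230,255:295]<35)
n,l,st,c=cv2.connectedComponentsWithStats(m);print(st[1:],c[1:])
i=1+st[1:,4].argmax();print(at(p,c[i],.181,T))
w=regions_of(p,"wheel")
for q in w[:1]:
    c,_=cv2.findContours(q["pixels"].astype(np.uint8),0,2);c=max(c,key=len);e=cv2.fitEllipse(cv2.convexHull(c));print(e,at(p,e[0],.15,T))
for u in((240,215),(242,219)):print(at(p,u,.155,T))
p=capture("top")
q=regions_of(p,"wheel")[0];c,_=cv2.findContours(q["pixels"].astype(np.uint8),0,2);c=max(c,key=len);e=cv2.fitEllipse(cv2.convexHull(c));print(e,at(p,e[0],.15))
cv2.imwrite("pics/w2.png",cv2.resize(capture("wrist")["pixels"][150:280,170:340],None,fx=4.5,fy=4.5,interpolation=2))
```

```text
0.7 263 287 188 218 275.00317965023845 203.14785373608902
[[265 188  22  29 507]] [[275.44970414 202.4852071 ]]
[0.57126175 0.06624044 0.181     ]
((241.1066436767578, 216.11167907714844), (106.82003021240234, 112.61662292480469), 104.24295043945312) [0.55940371 0.10535487 0.15      ]
[0.56192238 0.10527714 0.155     ]
[0.55742921 0.10444002 0.155     ]
((220.73362731933594, 234.7016143798828), (62.091285705566406, 65.51182556152344), 79.39092254638672) [0.55440757 0.10717968 0.15      ]
```

View pics/w2.png

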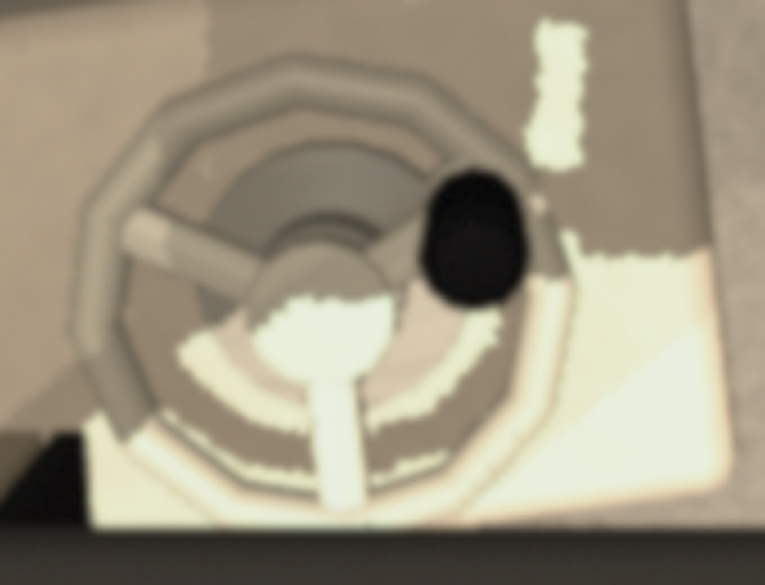

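>>> jog_arm:
  moves:
    - [[0.15,-0.05,2],0,8.76]
    - [[0,0,2],0,8.76]
    - [[0,0,2],0,8.76]
    - [[0,0,2],0,8.76]
    - [[0,0,2],0,8.76]
    - [[0,0,1.1],0,8.76]
    - [[0,0,0],0,5]
    - [[0,0,0],0,1]
    - [[0,0,0],0,1]
    - [[0,0,0],0,1]
    - [[0,0,0],0,1]
    - [[0,0,0],0,1]
  newtons: 30

```text
time_s: 5.55
tcp_pos: [0.5715, 0.0663, 0.1672]
eef_rot: [-180.0, -0.0, -14.1]
contact_force: [-0.4, 0.1, -0.1]
gripper_width: 0.0331
gripper_force: 0.0
```

Run:
```python
from h import *
s=get_state();print(s)
```

```text
{'time_s': 5.55, 'joints': array([ 2.60914883e+01,  1.20638012e+01, -1.39641207e+01,  3.41730509e-03,
       -6.39636396e+01,  4.97662257e+01]), 'qd': array([ 0.03455131,  0.07346873,  0.02868658,  0.0201831 , -0.01389853,
        0.01625457]), 'joint_torque': array([ 1.14587241e-03, -4.53673232e+01,  2.81188649e+01,  6.63729161e+00,
        8.31934833e-02, -8.84614656e-05]), 'tcp_pos': array([0.57147495, 0.06626892, 0.16715133]), 'eef_rot': array([-1.79996894e+02, -8.42545932e-03, -1.41407865e+01]), 'contact_force': array([-0.38869374,  0.10931028, -0.14325639]), 'moment': array([-0.03383941, -0.03137644,  0.04254792]), 'gripper_force': 0.0, 'gripper_width': 0.03311702025147856}
```

>>> jog_arm:
  moves:
    - [[0,0,0],0,1]
    - [[0,0,0],0,1]
    - [[0,0,0],0,1]
    - [[0,0,0],0,1]

```text
time_s: 6.05
tcp_pos: [0.5719, 0.0665, 0.1676]
eef_rot: [-180.0, -0.1, -14.1]
contact_force: [0.1, 1.2, 3.8]
gripper_width: 0.0098
gripper_force: 2.0
```

```bash
cat >> h.py <<'E'
HUB=np.array([0.557,0.105])
def plan(n,step,hub=HUB,r=.0418,start=None,cmd=None):
    """rows in tool cm for bearings from current by step deg"""
    s=get_state();q=np.array(s["tcp_pos"][:2]) if cmd is None else np.array(cmd)
    b=np.degrees(np.arctan2(*(q-hub)[::-1])) if start is None else start
    yaw=np.radians(-14.14);A=np.array([[np.cos(yaw),np.sin(yaw)],[np.sin(yaw),-np.cos(yaw)]])
    rows=[]
    for k in range(1,n+1):
        a=np.radians(b+k*step);t=hub+r*np.array([np.cos(a),np.sin(a)])
        d=np.round(A@(t-q)*100,2);q=q+A.T@d/100
        rows.append([[float(d[0]),float(d[1]),0],0,1])
    print("bearing",b.round(1),"r",np.hypot(*(s["tcp_pos"][:2]-hub)).round(4),s["contact_force"].round(1),"end cmd",q.round(4));print(rows)
E
python3 - <<'E'
from h import *
s=get_state();print(s["gripper_width"],s["gripper_force"],s["tcp_pos"])
plan(12,-15)
E
```

```text
0.009800867292315218 2.016277329385048 [0.57192895 0.06646379 0.1676173 ]
bearing -68.8 r 0.0413 [0.1 1.2 3.8] end cmd [0.5418 0.144 ]
[[[-0.94, 0.55, 0], 0, 1], [[-1.06, 0.24, 0], 0, 1], [[-1.09, -0.04, 0], 0, 1], [[-1.04, -0.32, 0], 0, 1], [[-0.93, -0.59, 0], 0, 1], [[-0.74, -0.8, 0], 0, 1], [[-0.51, -0.96, 0], 0, 1], [[-0.24, -1.06, 0], 0, 1], [[0.04, -1.1, 0], 0, 1], [[0.32, -1.04, 0], 0, 1], [[0.58, -0.92, 0], 0, 1], [[0.8, -0.74, 0], 0, 1]]
```

Run:
```python
from h import *
cv2.imwrite("pics/s2.png",cv2.resize(capture("scene")["pixels"][130:280,220:420],None,fx=4,fy=4,interpolation=2))
s=get_state();p=capture("wrist");T=wristT(p,s);cv2.imwrite("pics/w3.png",p["pixels"])
for r in regions_of(p,"handle")[:2]:
    ys,xs=np.nonzero(r["pixels"]);print(r["confidence"],xs.min(),xs.max(),ys.min(),ys.max(),at(p,r["pixel"],.19,T))
```

```text
(no output)
```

View pics/s2.png

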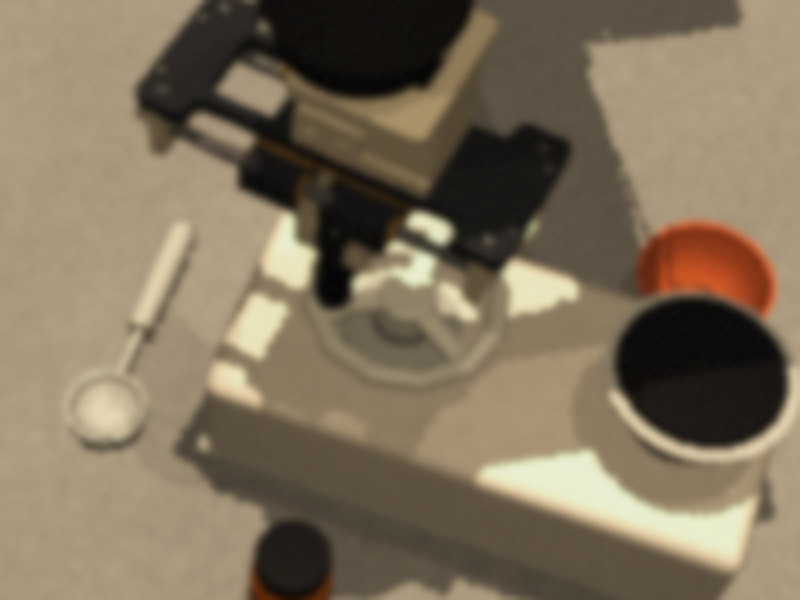

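View pics/w3.png

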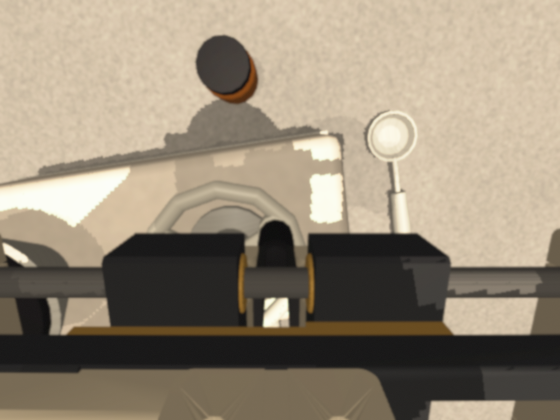

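The scene crop shows the handle at (335,270), beside the closed fingers. In the wrist view its top pokes out ahead of the fingers at (277,225). The 9.8 mm gap confirms it slipped out of the pads. I'll measure where it is now.

Run:
```python
from h import *
s=get_state();p=capture("wrist");T=wristT(p,s);print(p["mtx"],p["k1"])
print("far top edge",at(p,(277,221),.206,T),"L",at(p,(259,236),.206,T),"R",at(p,(295,236),.206,T))
R0=T[:3,:3]; 
# where the grasp point, and top of handle if centred in pads would draw
for P in ((*s["tcp_pos"][:2],.206),(*s["tcp_pos"][:2],.186)):
    c=T[:3,:3].T@(np.array(P)-T[:3,3]);u=c[:2]/c[2];u*=1+p["k1"]*(u@u);K=p["mtx"];print(P,K[0,0]*u[0]+K[0,2],K[1,1]*u[1]+K[1,2])
```

```text
[[331.31109415   0.         275.82950941]
 [  0.         331.31109415 214.05016954]
 [  0.           0.           1.        ]] -0.010344069577968368
far top edge [0.59297399 0.05985052 0.206     ] L [0.5875421  0.07061178 0.206     ] R [0.58310556 0.05291675 0.206     ]
(np.float64(0.571917201837813), np.float64(0.0664674621016301), 0.206) 274.46728399158377 262.05152668996936
(np.float64(0.571917201837813), np.float64(0.0664674621016301), 0.186) 274.6370810232646 248.61070155771483
```

>>> jog_arm:
  moves:
    - [[0,0,0],0,8]
    - [[0,0,0],0,8]
    - [[0,0,0],0,8]
    - [[0,0,0],0,8]
    - [[0,0,-2.5],0,8.5]
    - [[0,0,-4],0,8.5]
    - [[0,0,-4.5],0,8.5]
    - [[0,0,0],0,8.5]
    - [[0,0,0],0,8.5]

```text
time_s: 7.38
tcp_pos: [0.571, 0.0664, 0.2765]
eef_rot: [-180.0, 0.0, -14.1]
contact_force: [0.1, 0.5, -0.9]
gripper_width: 0.0846
gripper_force: 0.0
```

Run:
```python
from h import *
from scipy.optimize import least_squares
s=get_state();p=capture("wrist");T=wristT(p,s);K=np.array(p["mtx"])
g=cv2.cvtColor(p["pixels"],cv2.COLOR_BGR2GRAY)
for r in regions_of(p,"handle")[:2]:
    ys,xs=np.nonzero(r["pixels"]);print(r["confidence"],r["pixel"],xs.min(),xs.max(),ys.min(),ys.max())
q=regions_of(p,"handle")[0];ys,xs=np.nonzero(q["pixels"])
m=np.zeros_like(g);sl=(slice(ys.min()-8,ys.max()+8),slice(xs.min()-8,xs.max()+8));m[sl]=g[sl]<35
n,l,st,c=cv2.connectedComponentsWithStats(m);i=1+st[1:,4].argmax();print(st[i],c[i],s["tcp_pos"])
def box(xy):
    a=np.linspace(0,6.28,40);P=np.vstack([np.c_[xy[0]+.011*np.cos(a),xy[1]+.011*np.sin(a),0*a+z] for z in(.156,.206)])
    C=(P-T[:3,3])@T[:3,:3];u=C[:,:2]/C[:,2:];u*=1+p["k1"]*(u**2).sum(1)[:,None];u=u*K[0,0]+K[:2,2]
    return np.r_[u.min(0),u.max(0)]
b=np.array([st[i,0],st[i,1],st[i,0]+st[i,2]-1,st[i,1]+st[i,3]-1])
f=least_squares(lambda v:box(v)-b,[.572,.066],x_scale=.01);print(f.x,f.fun)
w=regions_of(p,"wheel")[0]
c,_=cv2.findContours(w["pixels"].astype(np.uint8),0,2);e=cv2.fitEllipse(cv2.convexHull(max(c,key=len)));print(e,at(p,e[0],.15,T))
cv2.imwrite("pics/w4.png",cv2.resize(p["pixels"][150:280,170:340],None,fx=4.5,fy=4.5,interpolation=2))
```

```text
0.75 [272.7, 206.4] 264 287 189 221
[265 190  22  29 512] [275.30664062 204.61328125] [0.57104045 0.06637565 0.27649459]
[0.5730562  0.06549476] [-2.6826109  -4.03097368  2.68205596  3.64488802]
((240.8274688720703, 218.26312255859375), (108.78740692138672, 113.71722412109375), 110.71480560302734) [0.55918204 0.10537185 0.15      ]
```

View pics/w4.png

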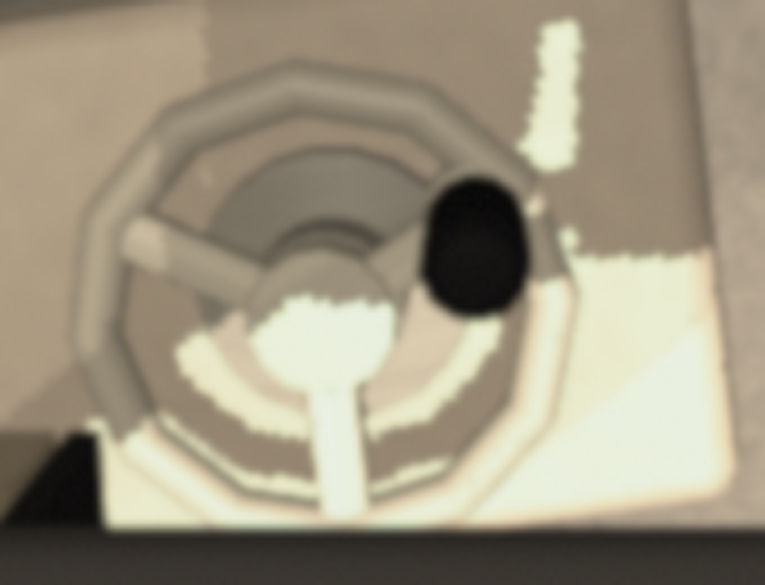

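The crop shows the handle at the same place as before, still at (475,248), so the fingers never gripped it. I'll triangulate its top height and diameter from all the views.

Run:
```python
from h import *
from scipy.optimize import least_squares
s=get_state();v=[]
for n,f,(cx,cy) in(("top","pics/top.png",(240,216)),("scene","pics/scene.png",(304,197)),("wrist",None,(275,204))):
    p=capture(n);im=p["pixels"] if f is None else cv2.imread(f)
    T=wristT(p,s) if n=="wrist" else np.array(p["world_from_camera"])
    g=cv2.cvtColor(im,cv2.COLOR_BGR2GRAY);h=np.zeros_like(g);sl=(slice(cy-22,cy+22),slice(cx-18,cx+18))
    G=g[sl];h[sl]=G<70
    k,l,st,c=cv2.connectedComponentsWithStats(h);i=1+st[1:,4].argmax()
    print(n,"thr70",st[i],c[i].round(1),"min",G.min(),"med",np.median(G))
    b=np.array([st[i,0]-.5,st[i,1]-.5,st[i,0]+st[i,2]-.5,st[i,1]+st[i,3]-.5]);v.append((p,T,b))
def box(p,T,x,y,zt,d,zf=.156):
    K=np.array(p["mtx"]);a=np.linspace(0,6.28,60)
    P=np.vstack([np.c_[x+d/2*np.cos(a),y+d/2*np.sin(a),0*a+z] for z in(zf,zt)])
    C=(P-T[:3,3])@T[:3,:3];u=C[:,:2]/C[:,2:];u*=1+p["k1"]*(u**2).sum(1)[:,None];u=u*K[0,0]+K[:2,2]
    return np.r_[u.min(0),u.max(0)]
f=least_squares(lambda q:np.concatenate([box(p,T,*q)-b for p,T,b in v]),[.572,.066,.2,.022],x_scale=[.01,.01,.01,.01])
print("x y ztop d",f.x.round(4),f.fun.round(1))
for q in v:
  g1=least_squares(lambda z:box(*q[:2],*z,.206,.022)-q[2],[.572,.066],x_scale=.01);print(g1.x.round(4),g1.fun.round(1))
```

```text
top thr70 [233 209  13  15 143] [239.3 216. ] min 1 med 163.0
scene thr70 [299 190  10  17 126] [303.3 198. ] min 3 med 183.0
wrist thr70 [263 190  24  30 590] [274.8 204.8] min 7 med 119.0
x y ztop d [0.572  0.0665 0.1996 0.019 ] [ 0.6  0.2  1.1  1.2  0.5 -0.5  0.5  0.8  0.6 -0.8 -1.1 -0.1]
[0.5725 0.0673] [-1.3 -1.8  1.4  1.9]
[0.574  0.0656] [-0.8 -2.1  0.8  2.1]
[0.5727 0.0661] [-1.2 -3.1  1.2  2.8]
```

The geometry from the three views agrees: handle at about (0.5725, 0.0665), top near 0.20, and unmoved. The camera sits ahead of the tool, so what I took for its top was its foot, which was between the fingers. I'll grip again in small steps and watch the width.

>>> jog_arm:
  moves:
    - [[0.15,0,2],0,8.5]
    - [[0,0,2],0,8.5]
    - [[0,0,2],0,6]
    - [[0,0,2],0,4]
    - [[0,0,1.9],0,3]
    - [[0,0,1],0,3]
    - [[0,0,0],0,3]
    - [[0,0,0],0,3]
  newtons: 20

```text
time_s: 8.72
tcp_pos: [0.5734, 0.066, 0.1688]
eef_rot: [-180.0, -0.1, -14.1]
contact_force: [0.7, -0.7, -0.5]
gripper_width: 0.0325
gripper_force: 0.0
```

>>> jog_arm:
  moves:
    - [[0,0,0],0,2]
    - [[0,0,0],0,2]

```text
time_s: 8.98
tcp_pos: [0.5731, 0.066, 0.1686]
eef_rot: [-180.0, -0.0, -14.1]
contact_force: [0.2, 0.6, 0.2]
gripper_width: 0.0211
gripper_force: 0.0
```

>>> jog_arm:
  moves:
    - [[0,0,0],0,1.7]
    - [[0,0,0],0,1.7]

```text
time_s: 9.22
tcp_pos: [0.5729, 0.0659, 0.1682]
eef_rot: [-180.0, -0.0, -14.1]
contact_force: [1.1, -0.0, -0.7]
gripper_width: 0.0173
gripper_force: 0.0
```

>>> jog_arm:
  moves:
    - [[0,0,0],0,1.2]
    - [[0,0,0],0,1.2]

```text
time_s: 9.48
tcp_pos: [0.5729, 0.0659, 0.1681]
eef_rot: [180.0, -0.0, -14.1]
contact_force: [0.9, 0.1, 0.5]
gripper_width: 0.0121
gripper_force: 0.0
```

>>> jog_arm:
  moves:
    - [[0,0,0],0,0.8]
    - [[0,0,0],0,0.8]

```text
time_s: 9.72
tcp_pos: [0.5729, 0.0659, 0.1681]
eef_rot: [180.0, 0.0, -14.1]
contact_force: [0.2, 0.3, -0.7]
gripper_width: 0.0077
gripper_force: 0.0
```

>>> jog_arm:
  moves:
    - [[0,0,0],0,0]
    - [[0,0,0],0,0]
    - [[0,0,0],0,0]

```text
time_s: 10.1
tcp_pos: [0.5729, 0.0659, 0.1681]
eef_rot: [180.0, 0.0, -14.1]
contact_force: [0.5, -0.4, 0.8]
gripper_width: 0.0002
gripper_force: 0.0
```

The fingers closed to zero on nothing, so I need to see where they really are.

Run:
```python
from h import *
s=get_state()
def proj(p,T,P):
    K=np.array(p["mtx"]);C=T[:3,:3].T@(np.array(P)-T[:3,3]);u=C[:2]/C[2];u=u*(1+p["k1"]*(u@u));return u*K[0,0]+K[:2,2]
o=[]
for n,(x0,y0,w,h) in(("wrist",(190,160,180,130)),("scene",(240,140,130,94)),("top",(190,180,90,65))):
    p=capture(n);T=wristT(p,s) if n=="wrist" else np.array(p["world_from_camera"])
    t=proj(p,T,s["tcp_pos"]);print(n,"tcp",t.round(1),"crop",(x0,y0),"scale",400/w)
    i=cv2.resize(p["pixels"][y0:y0+h,x0:x0+w],(400,300),interpolation=2)
    cv2.circle(i,tuple(((t-[x0,y0])*400/w).astype(int).tolist()),3,(0,0,255),1)
    u=proj(p,T,[.5725,.0665,.206]);cv2.circle(i,tuple(((u-[x0,y0])*400/w).astype(int).tolist()),3,(0,255,0),1)
    u=proj(p,T,[.5725,.0665,.156]);cv2.circle(i,tuple(((u-[x0,y0])*400/w).astype(int).tolist()),3,(255,0,0),1)
    o.append(i)
o.append(o[0]*0)
cv2.imwrite("pics/c8.png",np.vstack([np.hstack(o[:2]),np.hstack(o[2:])]))
```

```text
wrist tcp [274.8 238.4] crop (190, 160) scale 2.2222222222222223
scene tcp [303.3 201. ] crop (240, 140) scale 3.076923076923077
top tcp [240.8 217.5] crop (190, 180) scale 4.444444444444445
```

View pics/c8.png

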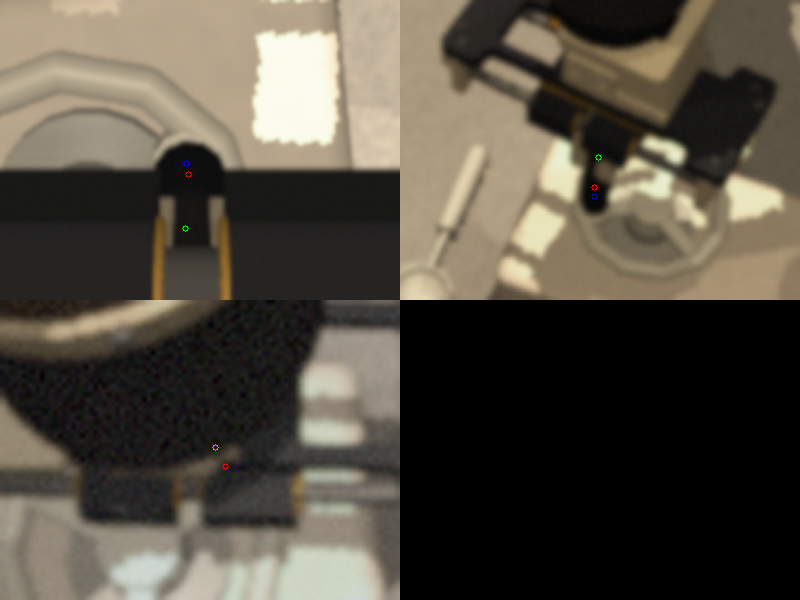

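The panels show the handle's foot unobstructed at the point where the TCP should be (wrist crop 188,174). The tan fingertips end around row 197–245, just over the handle's top. In w1 the fully open tips were 174 px apart, which puts them at depth 0.167 rather than the 0.208 expected. The real tips therefore sit about 39 mm short of the reported TCP. That fits the brief upward contact at TCP 0.1676, with the handle's top at 0.206. I'll open and go 39 mm lower, watching the force.

>>> jog_arm:
  moves:
    - [[0,0,-1],0,6]
    - [[0,0,-0.5],0,6]
    - [[0,0,0],0,6]
    - [[0,0,0],0,6]
    - [[0,0,0],0,6]
    - [[0,0,0],0,6]
    - [[0,0,0],0,6]
    - [[0,0,1.2],0,6]
    - [[0,0,0.8],0,6]
    - [[0,0,0.5],0,6]

```text
time_s: 11.5
tcp_pos: [0.5724, 0.0658, 0.157]
eef_rot: [180.0, 0.1, -14.1]
contact_force: [-0.0, -0.9, -0.4]
gripper_width: 0.0598
gripper_force: 0.0
```

>>> jog_arm:
  moves:
    - [[0,0,0.7],0,6]
    - [[0,0,0.7],0,6]
    - [[0,0,0.6],0,6]
    - [[0,0,0],0,6]

```text
time_s: 12.0
tcp_pos: [0.5726, 0.0658, 0.1375]
eef_rot: [180.0, 0.0, -14.1]
contact_force: [0.6, 0.4, -0.5]
gripper_width: 0.06
gripper_force: 0.0
```

TCP reads 0.1375, below the rim top, with no contact, so the offset is confirmed. Now I'll go the rest of the way and close.

>>> jog_arm:
  moves:
    - [[0,0,0.4],0,6]
    - [[0,0,0.4],0,6]
    - [[0,0,0],0,3]
    - [[0,0,0],0,3]
    - [[0,0,0],0,3]
    - [[0,0,0],0,3]
    - [[0,0,0],0,1]
    - [[0,0,0],0,1]
    - [[0,0,0],0,1]
  newtons: 30

```text
time_s: 13.12
tcp_pos: [0.573, 0.0663, 0.1301]
eef_rot: [-180.0, -0.0, -14.1]
contact_force: [-0.2, 2.5, 0.1]
gripper_width: 0.0213
gripper_force: 30.0
```

Run:
```python
from h import *
s=get_state();print(s["gripper_width"],s["gripper_force"],s["tcp_pos"])
plan(12,-15)
```

```text
0.0213265555541793 29.998674052767456 [0.57297663 0.06628308 0.13013185]
bearing -67.6 r 0.0419 [-0.2  2.5  0.1] end cmd [0.541  0.1436]
[[[-0.96, 0.52, 0], 0, 1], [[-1.06, 0.27, 0], 0, 1], [[-1.09, -0.02, 0], 0, 1], [[-1.05, -0.3, 0], 0, 1], [[-0.93, -0.56, 0], 0, 1], [[-0.76, -0.78, 0], 0, 1], [[-0.53, -0.96, 0], 0, 1], [[-0.27, -1.06, 0], 0, 1], [[0.02, -1.09, 0], 0, 1], [[0.3, -1.05, 0], 0, 1], [[0.56, -0.93, 0], 0, 1], [[0.78, -0.76, 0], 0, 1]]
```

Gripped at 21.3 mm with 30 N. I'll wind clockwise, starting with a short test.

>>> jog_arm:
  moves:
    - [[-0.96,0.52,0],0,1]
    - [[-1.06,0.27,0],0,1]
    - [[-1.09,-0.02,0],0,1]
    - [[-1.05,-0.3,0],0,1]
    - [[0,0,0],0,1]

```text
time_s: 13.75
tcp_pos: [0.5316, 0.0732, 0.1302]
eef_rot: [-179.8, -0.1, -14.1]
contact_force: [3.6, 8.2, -3.8]
gripper_width: 0.0212
gripper_force: 30.0
```

Run:
```python
from h import *
s=get_state();print(s["gripper_width"],s["gripper_force"],s["tcp_pos"])
plan(12,-15)
```

```text
0.02120815044274795 29.99640344409272 [0.53162139 0.07324513 0.13020155]
bearing -128.6 r 0.0407 [ 3.6  8.2 -3.8] end cmd [0.5831 0.1376]
[[[-0.97, -0.47, 0], 0, 1], [[-0.75, -0.8, 0], 0, 1], [[-0.51, -0.96, 0], 0, 1], [[-0.25, -1.07, 0], 0, 1], [[0.04, -1.09, 0], 0, 1], [[0.32, -1.04, 0], 0, 1], [[0.58, -0.93, 0], 0, 1], [[0.8, -0.74, 0], 0, 1], [[0.96, -0.51, 0], 0, 1], [[1.06, -0.25, 0], 0, 1], [[1.09, 0.04, 0], 0, 1], [[1.05, 0.32, 0], 0, 1]]
```

```bash
sed -i 's/^HUB=.*/HUB=np.array([0.558,0.1055])/' h.py
python3 - <<'E'
from h import *
plan(24,-15,r=.042,start=-129,cmd=[.5315,.0720])
E
```

```text
Traceback (most recent call last):
  File "h.py", line 25, in plan
    print("bearing",b.round(1),"r",np.hypot(*(s["tcp_pos"][:2]-hub)).round(4),s["contact_force"].round(1),"end cmd",q.round(4));print(rows)
                    ^^^^^^^
AttributeError: 'int' object has no attribute 'round'
```

```bash
sed -i 's/b.round(1)/round(float(b),1)/' h.py
python3 - <<'E'
from h import *
plan(24,-15,r=.042,start=-129,cmd=[.5315,.0720])
E
```

```text
bearing -129.0 r 0.0417 [ 3.6  8.2 -3.8] end cmd [0.5316 0.0729]
[[[-0.94, -0.67, 0], 0, 1], [[-0.74, -0.81, 0], 0, 1], [[-0.51, -0.97, 0], 0, 1], [[-0.24, -1.07, 0], 0, 1], [[0.04, -1.1, 0], 0, 1], [[0.33, -1.04, 0], 0, 1], [[0.59, -0.93, 0], 0, 1], [[0.8, -0.74, 0], 0, 1], [[0.98, -0.51, 0], 0, 1], [[1.07, -0.24, 0], 0, 1], [[1.09, 0.05, 0], 0, 1], [[1.05, 0.32, 0], 0, 1], [[0.92, 0.59, 0], 0, 1], [[0.75, 0.81, 0], 0, 1], [[0.5, 0.97, 0], 0, 1], [[0.24, 1.07, 0], 0, 1], [[-0.04, 1.09, 0], 0, 1], [[-0.33, 1.05, 0], 0, 1], [[-0.58, 0.93, 0], 0, 1], [[-0.81, 0.74, 0], 0, 1], [[-0.97, 0.51, 0], 0, 1], [[-1.07, 0.24, 0], 0, 1], [[-1.1, -0.05, 0], 0, 1], [[-1.04, -0.33, 0], 0, 1]]
```

>>> jog_arm:
  moves:
    - [[-0.94,-0.67,0],0,1]
    - [[-0.74,-0.81,0],0,1]
    - [[-0.51,-0.97,0],0,1]

```text
time_s: 14.12
tcp_pos: [0.5165, 0.1003, 0.1302]
eef_rot: [180.0, -0.1, -14.1]
contact_force: [8.9, -1.9, -5.8]
gripper_width: 0.0212
gripper_force: 30.0
```

>>> jog_arm:
  moves:
    - [[-0.24,-1.07,0],0,1]
    - [[0.04,-1.1,0],0,1]
    - [[0.33,-1.04,0],0,1]

```text
time_s: 14.5
tcp_pos: [0.5242, 0.1303, 0.1301]
eef_rot: [179.9, 0.1, -14.1]
contact_force: [-0.2, -4.4, 1.4]
gripper_width: 0.0212
gripper_force: 30.0
```

>>> jog_arm:
  moves:
    - [[0.59,-0.93,0],0,1]
    - [[0.8,-0.74,0],0,1]
    - [[0.98,-0.51,0],0,1]

```text
time_s: 14.88
tcp_pos: [0.554, 0.1475, 0.1301]
eef_rot: [-180.0, 0.0, -14.1]
contact_force: [-2.6, -0.2, 3.6]
gripper_width: 0.0211
gripper_force: 30.0
```

>>> jog_arm:
  moves:
    - [[1.07,-0.24,0],0,1]
    - [[1.09,0.05,0],0,1]
    - [[1.05,0.32,0],0,1]

```text
time_s: 15.25
tcp_pos: [0.5855, 0.1378, 0.1301]
eef_rot: [-180.0, -0.0, -14.1]
contact_force: [-3.1, 2.0, 5.1]
gripper_width: 0.0212
gripper_force: 30.0
```

>>> jog_arm:
  moves:
    - [[0.92,0.59,0],0,1]
    - [[0.75,0.81,0],0,1]
    - [[0.5,0.97,0],0,1]

```text
time_s: 15.62
tcp_pos: [0.6003, 0.1088, 0.1301]
eef_rot: [-180.0, -0.0, -14.1]
contact_force: [-1.9, 4.0, 3.7]
gripper_width: 0.0217
gripper_force: 30.0
```

>>> jog_arm:
  moves:
    - [[0.24,1.07,0],0,1]
    - [[-0.04,1.09,0],0,1]
    - [[-0.33,1.05,0],0,1]

```text
time_s: 16.0
tcp_pos: [0.5984, 0.0927, 0.1304]
eef_rot: [-178.6, -0.7, -14.0]
contact_force: [15.2, 57.9, -16.4]
gripper_width: 0.0374
gripper_force: 29.9
```

The stop is met: 58 N tangential, and the handle pushed the fingers open. I'll back the command to just past the stop so the grip closes again.

>>> jog_arm:
  moves:
    - [[0.33,-1.05,0],0,1]
    - [[0.04,-1.09,0],0,1]
    - [[0,0,0],0,1]
    - [[0,0,0],0,1]
    - [[0,0,0],0,1]

```text
time_s: 16.62
tcp_pos: [0.6015, 0.1011, 0.1303]
eef_rot: [-179.7, -0.2, -14.1]
contact_force: [4.8, 12.8, -2.3]
gripper_width: 0.0212
gripper_force: 30.0
```

Run:
```python
from h import *
s=get_state();q=s["tcp_pos"][:2]-HUB;print(s["tcp_pos"],np.degrees(np.arctan2(q[1],q[0])),np.hypot(*q),s["contact_force"],s["gripper_width"],s["gripper_force"])
```

```text
[0.60153438 0.10106581 0.13025735] -5.815793483919447 0.04375961773712405 [ 4.84189369 12.78552463 -2.2816443 ] 0.021199844141975763 29.993955994723365
```

Run:
```python
from h import *
from scipy.optimize import least_squares
P=np.array([(.5316,.0732),(.5165,.1003),(.5242,.1303),(.5540,.1475),(.5855,.1378),(.6003,.1088),(.5730,.0663),(.6015,.1011)])
f=least_squares(lambda v:np.hypot(*(P-v[:2]).T)-.042,[.558,.1055]);print(f.x.round(4),(f.fun*1e3).round(1))
h=f.x;q=np.array([.6015,.1011])-h;b=np.degrees(np.arctan2(q[1],q[0]));print("stop bearing",b)
plan(24,15,hub=h,r=.042,start=b,cmd=[.5995,.0989])
```

```text
[0.5586 0.1056] [ 0.2  0.4  0.3  0.1 -0.1 -0.2 -0.1  1.1]
stop bearing -6.041019226350266
bearing -6.0 r 0.0432 [ 4.8 12.8 -2.3] end cmd [0.6004 0.1013]
[[[-0.27, -1.3, 0], 0, 1], [[-0.55, -0.95, 0], 0, 1], [[-0.79, -0.76, 0], 0, 1], [[-0.95, -0.54, 0], 0, 1], [[-1.07, -0.27, 0], 0, 1], [[-1.09, 0.01, 0], 0, 1], [[-1.06, 0.29, 0], 0, 1], [[-0.94, 0.56, 0], 0, 1], [[-0.77, 0.78, 0], 0, 1], [[-0.54, 0.96, 0], 0, 1], [[-0.27, 1.06, 0], 0, 1], [[0.01, 1.1, 0], 0, 1], [[0.3, 1.05, 0], 0, 1], [[0.55, 0.95, 0], 0, 1], [[0.79, 0.76, 0], 0, 1], [[0.95, 0.54, 0], 0, 1], [[1.07, 0.28, 0], 0, 1], [[1.09, -0.02, 0], 0, 1], [[1.06, -0.29, 0], 0, 1], [[0.94, -0.56, 0], 0, 1], [[0.77, -0.78, 0], 0, 1], [[0.54, -0.96, 0], 0, 1], [[0.27, -1.06, 0], 0, 1], [[-0.01, -1.1, 0], 0, 1]]
```

Fitted hub is (0.5586, 0.1056) and the stop bearing is about -5.9° (TCP 0.6015, 0.1011 under 13 N). Now I'll wind back two turns anticlockwise.

>>> jog_arm:
  moves:
    - [[-0.27,-1.3,0],0,1]
    - [[-0.55,-0.95,0],0,1]
    - [[-0.79,-0.76,0],0,1]
    - [[-0.95,-0.54,0],0,1]
    - [[-1.07,-0.27,0],0,1]
    - [[-1.09,0.01,0],0,1]
    - [[-1.06,0.29,0],0,1]
    - [[-0.94,0.56,0],0,1]
    - [[-0.77,0.78,0],0,1]
    - [[-0.54,0.96,0],0,1]
    - [[-0.27,1.06,0],0,1]
    - [[0.01,1.1,0],0,1]

```text
time_s: 18.12
tcp_pos: [0.5176, 0.1091, 0.1303]
eef_rot: [-179.9, -0.1, -14.1]
contact_force: [11.5, 3.3, -8.0]
gripper_width: 0.0212
gripper_force: 30.0
```

>>> jog_arm:
  moves:
    - [[0.3,1.05,0],0,1]
    - [[0.55,0.95,0],0,1]
    - [[0.79,0.76,0],0,1]
    - [[0.95,0.54,0],0,1]
    - [[1.07,0.28,0],0,1]
    - [[1.09,-0.02,0],0,1]
    - [[1.06,-0.29,0],0,1]
    - [[0.94,-0.56,0],0,1]
    - [[0.77,-0.78,0],0,1]
    - [[0.54,-0.96,0],0,1]
    - [[0.27,-1.06,0],0,1]
    - [[-0.01,-1.1,0],0,1]

```text
time_s: 19.62
tcp_pos: [0.6011, 0.0988, 0.1302]
eef_rot: [179.9, -0.1, -14.2]
contact_force: [4.4, -4.9, 0.4]
gripper_width: 0.0211
gripper_force: 30.0
```

>>> jog_arm:
  moves:
    - [[-0.29,-1.06,0],0,1]
    - [[-0.55,-0.95,0],0,1]
    - [[-0.79,-0.76,0],0,1]
    - [[-0.95,-0.54,0],0,1]
    - [[-1.07,-0.27,0],0,1]
    - [[-1.09,0.01,0],0,1]
    - [[-1.06,0.29,0],0,1]
    - [[-0.94,0.56,0],0,1]
    - [[-0.77,0.78,0],0,1]
    - [[-0.54,0.96,0],0,1]
    - [[-0.27,1.06,0],0,1]
    - [[0.01,1.1,0],0,1]

```text
time_s: 21.12
tcp_pos: [0.5177, 0.1095, 0.1303]
eef_rot: [-179.9, -0.1, -14.1]
contact_force: [11.2, 2.2, -7.5]
gripper_width: 0.0215
gripper_force: 30.0
```

>>> jog_arm:
  moves:
    - [[0.3,1.05,0],0,1]
    - [[0.55,0.95,0],0,1]
    - [[0.79,0.76,0],0,1]
    - [[0.95,0.54,0],0,1]
    - [[1.07,0.28,0],0,1]
    - [[1.09,-0.02,0],0,1]
    - [[1.06,-0.29,0],0,1]
    - [[0.94,-0.56,0],0,1]
    - [[0.77,-0.78,0],0,1]
    - [[0.54,-0.96,0],0,1]
    - [[0.27,-1.06,0],0,1]

```text
time_s: 22.5
tcp_pos: [0.5977, 0.0878, 0.1302]
eef_rot: [179.8, -0.0, -14.2]
contact_force: [3.6, -6.6, 1.4]
gripper_width: 0.0207
gripper_force: 30.0
```

>>> jog_arm:
  moves:
    - [[0,-0.55,0],0,1]
    - [[0,-0.55,0],0,1]
    - [[0,0,0],0,1]
    - [[0,0,0],0,1]
    - [[0,0,0],0,1]

```text
time_s: 23.12
tcp_pos: [0.6011, 0.0999, 0.1302]
eef_rot: [180.0, -0.1, -14.2]
contact_force: [7.0, -1.9, -1.8]
gripper_width: 0.0214
gripper_force: 30.0
```

Run:
```python
from h import *
s=get_state();h=np.array([.5586,.1056]);q=s["tcp_pos"][:2]-h;print(s["tcp_pos"],np.degrees(np.arctan2(q[1],q[0])),np.hypot(*q),s["contact_force"],s["gripper_width"],s["gripper_force"],abs(s["qd"]).max())
```

```text
[0.60114774 0.09988654 0.13021829] -7.648132435954351 0.04292964315442718 [ 7.02682883 -1.9205304  -1.78837638] 0.021381287227331906 29.997196422773413 0.06535614993729749
```

>>> jog_arm:
  moves:
    - [[-0.03,-0.07,0],0,1]
    - [[0,-0.07,0],0,1]
    - [[0,0,0],0,1]
    - [[0,0,0],0,1]
    - [[0,0,0],0,1]
    - [[0,0,0],0,1]

```text
time_s: 23.88
tcp_pos: [0.6013, 0.101, 0.1302]
eef_rot: [180.0, -0.1, -14.2]
contact_force: [6.6, -2.9, -2.1]
gripper_width: 0.0211
gripper_force: 30.0
```

Run:
```python
from h import *
s=get_state();h=np.array([.5586,.1056]);q=s["tcp_pos"][:2]-h;print(s["tcp_pos"],np.degrees(np.arctan2(q[1],q[0])),np.hypot(*q),s["contact_force"],s["gripper_width"],s["gripper_force"],abs(s["qd"]).max())
```

```text
[0.60130522 0.10098858 0.1302455 ] -6.163063149856952 0.04295347124116733 [ 6.60777805 -2.8578385  -2.06454359] 0.021095727816462705 29.99733319011284 0.10681545309772855
```

>>> jog_arm:
  moves:
    - [[0,0.03,0],0,1]
    - [[0,0,0],0,1]
    - [[0,0,0],0,1]
    - [[0,0,0],0,1]
    - [[0,0,0],0,1]
    - [[0,0,0],0,1]
    - [[0,0,0],0,1]
    - [[0,0,0],0,1]

```text
time_s: 24.88
tcp_pos: [0.6013, 0.101, 0.1302]
eef_rot: [180.0, -0.1, -14.2]
contact_force: [8.0, -2.1, -2.4]
gripper_width: 0.0213
gripper_force: 30.0
```

Run:
```python
from h import *
s=get_state();h=np.array([.5586,.1056]);q=s["tcp_pos"][:2]-h;print(s["tcp_pos"],np.degrees(np.arctan2(q[1],q[0])),s["contact_force"],s["gripper_width"],s["gripper_force"])
o=[]
for n in("top","scene"):
    o.append(cv2.resize(capture(n)["pixels"],(400,300),interpolation=3))
cv2.imwrite("pics/fin.png",np.hstack(o))
```

```text
[0.6012877  0.10095439 0.1302233 ] -6.210929695611593 [ 7.98983352 -2.12988152 -2.35640156] 0.02127938897576067 29.9971142137656
```

View pics/fin.png

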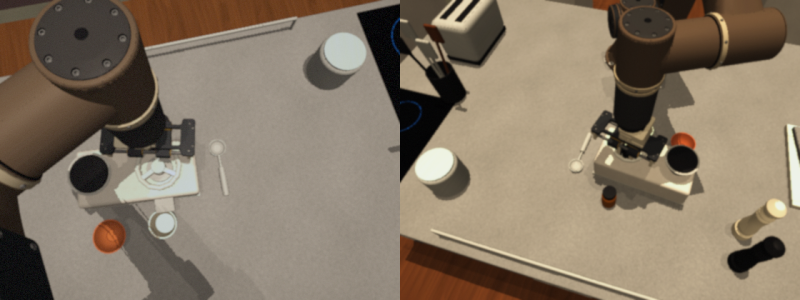

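The hand holds the handle. The cup (162,224), bowl (110,236), spoon (222,165) and jar (scene panel, 609,196) are all where they were. The wheel is still, so I'm handing the job in.

```bash
python3 -c "
from plant import *
print(close_job())"
```

```text
the job is handed in; nothing more can be done
None
```

I wound the wheel clockwise to its stop, then backed it off two full turns (within about 0.2° by the arm's own reading), and handed it in still and with the handle pinched at 30 N; the cup, bowl, jar and spoon look unmoved in the final pictures.

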